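# Pack and book out the spout bottles for return

### The job

Stand every white spout bottle on the bench upright in the divided crate, one to a cell, with all the orange spouts pointing squarely to the crate's yellow-banded side. Once they are all in, take the hand scanner, aim its window square on at the middle of the crate's barcode ticket from about 10 cm away and hold it steady there for two seconds, then lay it back in its cradle the way it was. Leave everything else on the bench where it is.

Things in the scene. Friction and masses are not known exactly. Their poses are not given: they have to be found in the camera images.
- bottle0: white upright spout bottle with a blue band, 54 mm diameter up to 68 mm high, neck 24 mm diameter up to 84 mm, then a grey flat-sided head block 30 mm (x) by 28 mm (y) from z=84 to 116 mm. Origin: centre of the underside, z up; x points the way the spout points. Grip the head across its y sides at z=100 mm. 0.2 kg. May be absent.
- spout0 (a point): tip of the orange spout (10 mm thick) of bottle0, 36 mm along the bottle's x, 103 mm above its underside
- bottle1: white upright spout bottle with a blue band, 54 mm diameter up to 68 mm high, neck 24 mm diameter up to 84 mm, then a grey flat-sided head block 30 mm (x) by 28 mm (y) from z=84 to 116 mm. Origin: centre of the underside, z up; x points the way the spout points. Grip the head across its y sides at z=100 mm. 0.2 kg. May be absent.
- spout1 (a point): tip of the orange spout (10 mm thick) of bottle1, 36 mm along the bottle's x, 103 mm above its underside
- bottle2: white upright spout bottle with a blue band, 54 mm diameter up to 68 mm high, neck 24 mm diameter up to 84 mm, then a grey flat-sided head block 30 mm (x) by 28 mm (y) from z=84 to 116 mm. Origin: centre of the underside, z up; x points the way the spout points. Grip the head across its y sides at z=100 mm. 0.2 kg. May be absent.
- spout2 (a point): tip of the orange spout (10 mm thick) of bottle2, 36 mm along the bottle's x, 103 mm above its underside
- bottle3: white upright spout bottle with a blue band, 54 mm diameter up to 68 mm high, neck 24 mm diameter up to 84 mm, then a grey flat-sided head block 30 mm (x) by 28 mm (y) from z=84 to 116 mm. Origin: centre of the underside, z up; x points the way the spout points. Grip the head across its y sides at z=100 mm. 0.2 kg. May be absent.
- spout3 (a point): tip of the orange spout (10 mm thick) of bottle3, 36 mm along the bottle's x, 103 mm above its underside
- bottle4: white upright spout bottle with a blue band, 54 mm diameter up to 68 mm high, neck 24 mm diameter up to 84 mm, then a grey flat-sided head block 30 mm (x) by 28 mm (y) from z=84 to 116 mm. Origin: centre of the underside, z up; x points the way the spout points. Grip the head across its y sides at z=100 mm. 0.2 kg. May be absent.
- spout4 (a point): tip of the orange spout (10 mm thick) of bottle4, 36 mm along the bottle's x, 103 mm above its underside
- bottle5: white upright spout bottle with a blue band, 54 mm diameter up to 68 mm high, neck 24 mm diameter up to 84 mm, then a grey flat-sided head block 30 mm (x) by 28 mm (y) from z=84 to 116 mm. Origin: centre of the underside, z up; x points the way the spout points. Grip the head across its y sides at z=100 mm. 0.2 kg. May be absent.
- spout5 (a point): tip of the orange spout (10 mm thick) of bottle5, 36 mm along the bottle's x, 103 mm above its underside
- crate: fixed dark blue divided crate, 150 mm (x) by 221 mm (y), 60 mm high, floor and walls 5 mm thick (inner floor at z=5 mm), two rows of three cells of 67 mm: cell centres at x = -36 and +36 mm, y = -72, 0 and +72 mm. Origin: centre of the underside. The long side at -x has a yellow band on its rim.
- ticket: white barcode ticket, 60 x 70 mm, on a short post fixed at the +y end of the crate (at 0, 150, 66 mm in the crate's frame), sloping 30 degrees towards the crate's -x side. Origin: middle of its printed face; z: out of the face.
- scanner: hand scanner: black handle along x, 28 mm wide (y), 26 mm high, from x=-92 to 75 mm; yellow head at x=65 to 105 mm, 46 mm wide, reaching 16 mm below the handle. Origin: on the handle's underside, z up. Looks along -z from the red window under the head. 0.18 kg, balance point about x=15 mm. Grip the handle across y between the cradle's supports.
- window (a point): centre of the scanner's red window, at (85, 0, -17) mm in the scanner's frame; the beam leaves along the scanner's -z
- cradle: fixed scanner cradle: base plate 170 x 80 x 8 mm and two aluminium supports 12 mm thick at x=-45 and +45 mm, whose seats are at z=60 mm, 40 mm wide (y) between side lips that reach z=74 mm. Origin: centre of the underside. At home the scanner's origin is at (0,0,60) mm, its x along the cradle's x, the head beyond the +x support.
- jar: squat jar with a green lid, 60 mm across, 75 mm high; bystander, origin at the centre of the underside
- tape: roll of tape lying flat, 84 mm across, 24 mm high; bystander, origin at the centre of the underside
- spatula: spatula, 180 mm long, lying down; bystander, origin in mid handle region
- bowl: white mixing bowl, 130 mm across, 60 mm high; bystander, origin at the centre of the underside
- spraycan: spray can, 56 mm across, 130 mm high; bystander, origin at the centre of the underside
- calculator: desk calculator, 150 x 100 x 18 mm; bystander, origin at the centre of the underside
- notebook: pink notebook, 150 x 100 x 12 mm; bystander, origin at the centre of the underside
There are look-alikes about, which are no part of the job. What is shaped like the bottle3 but pink or purple is not meant.

How it is judged:
By the outcome, as a careful person would: the job done as asked, in the order asked, and still so for the second after the job is handed in, with the robot touching nothing.
Of bottle0, bottle1, bottle2, bottle3, bottle4, bottle5 only 4 to 6 are there at a start; the rules pass over those that are not, and their reading is None.
At some moment in a run one of bottle0, bottle1, bottle2, bottle3, bottle4, bottle5 may be knocked a few centimetres aside while the robot is not near it.
It also fails if it takes over 210 s, if anything falls off the work surface, if the arm or the gripper's body presses on something with over 40 N, if the wrist force passes 120 N, or if a joint passes its speed limit or range.

### The arm

A 7-joint arm with a two-finger parallel gripper is mounted at the origin on the work surface. World frame = base frame: x ahead of the robot, y to its left, z up, the work surface at z = 0. Lengths are in m, angles in rad, forces in N, time in s.
With the tool pointing down it reaches from about 0.425 to 0.975 m from the base axis. Payload 16.7 kg.
Tool frame: the origin (TCP) lies on the centre line of the jaws, within the pads' length; the fingertips stand r.tcp_to_tips ahead of it and the grasp point (between the pads) is the TCP (r.tcp_to_tips is the distance from the TCP to the fingertips, in m); z points along the fingers, x is the direction in which the jaws open and shut, and the axes are right-handed (so a half turn about z gives the same grasp; the last joint's range is limited). The gripper opens to 85 mm and grips with 20 to 120 N. Pads are 22 mm wide; open, the fingers measure 114 mm over their backs; the gripper's body (76 mm by 85 mm) begins 54 mm behind the grasp point. The pads swing forward as they close: fully open they stand 13 mm farther back than shut.
Start: joints at [1.089, 0.426, 0.074, 1.606, -0.034, 1.111, -0.067], TCP at [0.22, -0.638, 0.25] pointing down, gripper open.
Joint ranges: [-2.85, 2.85], [-0.5, 2.14], [-1.23, 1.37], [0.21, 2.46], [-1.02, 4.16], [0.16, 2.05], [-2.73, 2.73]. Speed limits (rad/s): [1.89, 1.89, 2.39, 2.39, 3.01, 3.01, 3.01].

### API

Orientations are given as a unit quaternion [w, x, y, z].
In Python, from plant import r, gripper_to, imaging, job, nets gives the robot as it stands. Calls block until the motion is done:
- r.movep(position, orientation): joint-space move of the TCP to a pose.
- r.movel(position, attitude=None, feed=0.15, contact_N=None): straight line of the TCP; attitude=None keeps the orientation; feed is the mean speed in m/s. With contact_N (N) it stops when the force on the tool has changed by that much, and returns True; else False.
- r.goto_joints(angles): joint-space move.
- gripper_to(opening, newtons=None): opening from 0.0 (shut) to 1.0 (fully open); newtons is the grip in N (None keeps the last); returns when the fingers have stopped.
- r.dwell(seconds).
- r.solve_ik(position, orientation): joint angles nearest the present ones, or None.
- r.state(): the state.
- imaging.get_image(name): name is "scene" or "top"; returns a dict with "pixels" (400x640x3 uint8, blue, green, red), "fovy" (degrees; the focal length in pixels is half the picture's height over the tangent of half this angle, whatever the lens; pixels are square), "cx", "cy" (the principal point, pixels), "dist_coeffs" ([k1, k2, p1, p2, k3] as OpenCV has them; the pictures are not rectified), "cam_to_world" (4x4, takes a point from camera to world coordinates). Camera axes: x right, y down, z forward; pixel columns grow to the right and rows downward; lengths in m; the calibration is good to about 2 mm. A picture is of the moment at which its call begins. There is no depth.
A pose or a line that the arm cannot do raises r.Unreachable and nothing moves.
- job.close_job(): hands the job in, once; it reports no verdict.
Trained networks look in a picture, given as the dict that the camera call returned (one of the last four; its "shot" number tells which), for a name from the list of things; names that differ only in an ending like _2 or _b are one class to them, and where a whole thing is asked for, a point or a joint stands for the part that bears it (a point fixed in the world has none). Each returns a list of dicts, best first, with "p" (0 to 1); they miss things now and then, are a little off and sometimes report something else, mostly with a low value. They report only what shows in the picture. A call takes as long as a camera call. They do not tell look-alikes from the thing itself.
- nets.boxes_of(picture, label): "centre" ([column, row] in pixels, amid what is visible of it).
- nets.landmark_of(picture, label): "centre" ([column, row] in pixels: a listed point, or the origin of a listed thing).
The state is a dict: "time": time; "joint_positions": joint angles; "dq": joint speeds; "effort": joint torques, N m; "tcp_pos": TCP position; "orientation": TCP orientation; "force": force on the tool from outside, world axes, zero at the start; "wrist_torque": the same for the moment, N m; "width": opening from 0.0 (shut) to 1.0 (fully open).
Only numpy, scipy, OpenCV 4.12 (cv2) and the standard library are available. Lean on these libraries where they do the work, as an engineer would, in place of code of your own. Each camera call takes 0.05 s, during which the arm holds its last target.

## Working session

There is one attempt and no reset: what is moved stays moved. The work goes in short steps, each a Python script; the robot and the scene stay as the last script left them, time stands still between calls to the robot, and variables do not carry over. Pictures are saved under pics/ and viewed, and the job is handed in when it is done.

```bash
ls -la; mkdir -p pics; cat > h.py <<'E'
import numpy as np, cv2
from plant import r, gripper_to, imaging, job, nets
def K(im):
    f=200/np.tan(np.radians(im["fovy"])/2)
    return np.array([[f,0,im["cx"]],[0,f,im["cy"]],[0,0,1.]]),np.array(im["dist_coeffs"],float)
def px2z(im,px,z):
    k,d=K(im); T=np.array(im["cam_to_world"])
    u=cv2.undistortPoints(np.array([[px]],float),k,d).ravel()
    v=T[:3,:3]@np.array([u[0],u[1],1]); o=T[:3,3]
    return o+v*(z-o[2])/v[2]
def proj(im,P):
    k,d=K(im); W=np.linalg.inv(np.array(im["cam_to_world"]))
    return cv2.projectPoints(np.atleast_2d(np.array(P,float)),cv2.Rodrigues(W[:3,:3])[0],W[:3,3],k,d)[0].reshape(-1,2)
E
python3 - <<'E'
from h import *
print(r.state(), r.tcp_to_tips)
for n in("scene","top"):
    im=imaging.get_image(n); cv2.imwrite(f"pics/{n}0.png",im["pixels"])
    print(n,{k:v for k,v in im.items() if k!="pixels"})
E
```

```text
total 12
drwxr-xr-x  3 agent agent 4096 Dec  7 04:32 .
drwxr-xr-x 23 root  root  4096 Dec  7 04:32 ..
drwxr-xr-x  2 agent agent 4096 Dec  7 04:32 pics
{'time': 0.0, 'joint_positions': array([ 1.08850105,  0.42673905,  0.07380702,  1.60660369, -0.03408016,
        1.1107837 , -0.06711193]), 'dq': array([-0.00122591,  0.00080742, -0.00143913, -0.00044619,  0.00099638,
       -0.00082014,  0.00070352]), 'effort': array([-1.35760693e-04, -9.49828649e+01,  3.76096889e+00, -4.63531208e+01,
        1.93055748e-02,  1.00902599e-02,  2.48203327e-05]), 'tcp_pos': array([ 0.22038505, -0.63760948,  0.24960603]), 'orientation': array([-3.30558128e-04,  8.14460144e-01, -5.80219154e-01, -5.45603715e-04]), 'force': array([0.68736427, 0.0200309 , 0.68799716]), 'wrist_torque': array([-0.01482881, -0.00947725, -0.0152711 ]), 'width': 0.999437983077518} 0.019
scene {'fovy': 53.043977496577725, 'cx': 312.47115630725773, 'cy': 203.20260515237314, 'dist_coeffs': array([-0.05550603,  0.        ,  0.        ,  0.        ,  0.        ]), 'cam_to_world': array([[-0.38324394,  0.59145287, -0.70944174,  1.42439605],
       [ 0.92347789,  0.26006773, -0.28205206,  0.34562013],
       [ 0.0176824 , -0.76324851, -0.64586303,  0.87600171],
       [ 0.        ,  0.        ,  0.        ,  1.        ]]), 'shot': 1}
top {'fovy': 56.19499176825338, 'cx': 314.8411131225991, 'cy': 209.40111563218255, 'dist_coeffs': array([-0.04108127,  0.        ,  0.        ,  0.        ,  0.        ]), 'cam_to_world': array([[ 0.02516684, -0.9805533 ,  0.19463262,  0.3430526 ],
       [-0.99966565, -0.02352919,  0.01072175, -0.01244056],
       [-0.00593369, -0.19483738, -0.98081761,  1.17569103],
       [ 0.        ,  0.        ,  0.        ,  1.        ]]), 'shot': 2}
```

View pics/scene0.png

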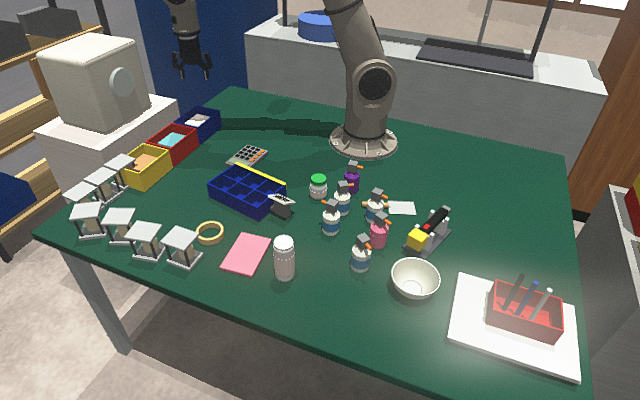

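View pics/top0.png

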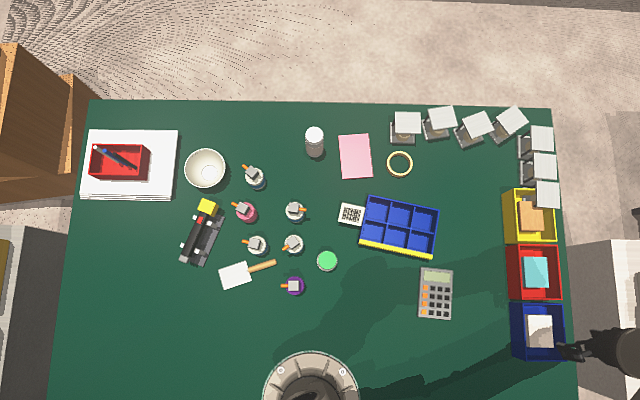

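The scene view shows four blue-banded bottles, at about (342,198), (331,220), (375,205) and (361,255), plus pink (379,232) and purple (352,180) look-alikes. In the top view the white bottles are at about (253,176), (295,211), (256,245) and (293,244). The pink one is at (246,211) and the purple one at (292,286). Next I'll run the nets and look at crops.

```bash
python3 - <<'E'
from h import *
s=imaging.get_image("scene"); t=imaging.get_image("top")
for n,im in(("s",s),("t",t)):
    for l in("bottle0","spout0","crate","ticket","scanner","window","cradle"):
        for f in("boxes_of","landmark_of"):
            try:
                print(n,l,f[:4],[(np.round(d["centre"],1).tolist(),round(d["p"],2)) for d in getattr(nets,f)(im,l)][:8])
            except Exception as e: print(n,l,f,e)
def crop(im,x0,x1,y0,y1,k,name):
    cv2.imwrite("pics/"+name,cv2.resize(im["pixels"][y0:y1,x0:x1],None,fx=k,fy=k,interpolation=cv2.INTER_CUBIC))
crop(t,170,450,150,300,2.85,"t1.png"); crop(s,205,465,150,290,3,"s1.png")
E
```

```text
s bottle0 boxe [([376.9, 228.9], 0.94), ([330.8, 219.6], 0.89), ([373.1, 204.9], 0.87), ([360.6, 253.8], 0.84), ([354.8, 176.6], 0.71), ([345.0, 198.7], 0.65), ([315.0, 183.3], 0.35)]
s bottle0 land [([359.8, 264.9], 0.96), ([371.2, 219.7], 0.8), ([375.4, 241.3], 0.8), ([351.0, 190.3], 0.73), ([329.7, 233.4], 0.56), ([339.7, 211.0], 0.55)]
s spout0 boxe [([329.3, 217.6], 0.93), ([377.7, 229.9], 0.79), ([351.1, 175.1], 0.76), ([360.2, 253.4], 0.69), ([371.6, 204.2], 0.63), ([339.4, 195.5], 0.58)]
s spout0 land [([364.5, 164.3], 0.94), ([385.4, 222.7], 0.91), ([319.4, 199.5], 0.86), ([350.7, 182.3], 0.83), ([371.9, 246.5], 0.81), ([382.6, 198.8], 0.6), ([340.6, 212.4], 0.16)]
s crate boxe [([253.0, 188.2], 0.91), ([315.7, 188.3], 0.45), ([331.3, 220.8], 0.21)]
s crate land [([249.7, 192.4], 0.87), ([332.2, 227.1], 0.41)]
s ticket boxe [([279.1, 203.3], 0.46)]
s ticket land [([281.9, 198.3], 0.49), ([372.0, 248.6], 0.23)]
s scanner boxe [([424.4, 231.4], 0.55)]
s scanner land [([429.0, 227.2], 0.88), ([334.1, 233.3], 0.68), ([284.1, 271.2], 0.52)]
s window boxe [([422.1, 231.0], 0.66), 
[... 608 characters left out ...]
], 0.59), ([434.0, 294.2], 0.41)]
t spout0 land [([242.6, 236.3], 0.89), ([238.5, 161.6], 0.65), ([306.3, 209.9], 0.57), ([232.2, 198.4], 0.57), ([276.4, 287.3], 0.56), ([280.3, 248.1], 0.5)]
t crate boxe [([395.8, 225.6], 0.8), ([207.0, 239.0], 0.49)]
t crate land [([392.8, 229.1], 0.84)]
t ticket boxe [([349.5, 216.1], 0.72)]
t ticket land [([349.9, 217.0], 0.96), ([282.4, 245.3], 0.68)]
t scanner boxe [([197.9, 227.5], 0.82)]
t scanner land [([196.1, 233.6], 0.64)]
t window boxe [([200.5, 224.5], 0.56)]
t window land [([210.6, 209.0], 0.82), ([433.3, 292.2], 0.65)]
t cradle boxe [([206.5, 243.2], 0.58), ([291.6, 244.1], 0.15)]
t cradle land [([204.8, 238.9], 0.96), ([293.6, 214.6], 0.69)]
```

View pics/t1.png

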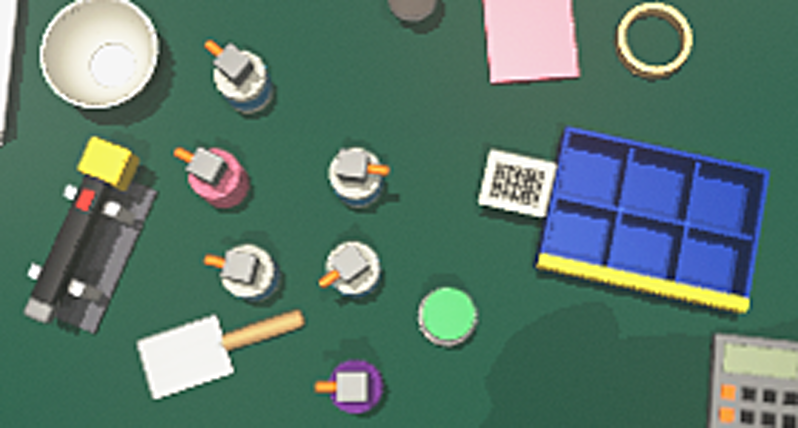

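View pics/s1.png

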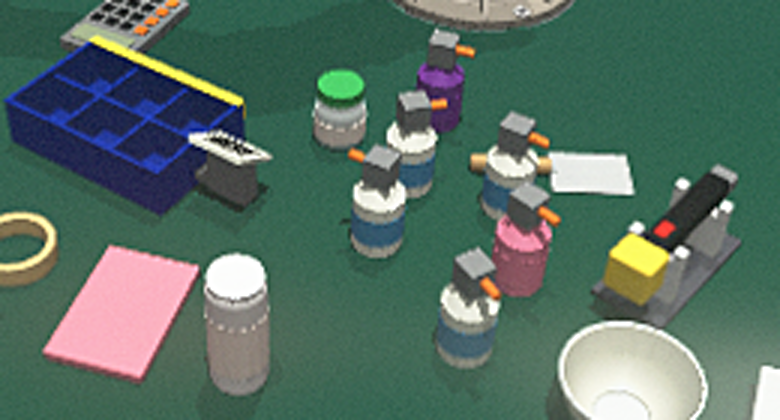

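Four white bottles are present. The blue bands show clearly in the scene crop, and pink and purple are excluded. I'll fit silhouettes in both views for accurate poses.

```bash
cat >> h.py <<'E'
from scipy.optimize import minimize
def box(x0,x1,y0,y1,z0,z1): return np.array([[x,y,z] for x in(x0,x1) for y in(y0,y1) for z in(z0,z1)],float)/1000
def cyl(rad,z0,z1):
    a=np.linspace(0,2*np.pi,24,endpoint=False)
    return np.array([[rad*np.cos(t),rad*np.sin(t),z] for t in a for z in(z0,z1)])/1000
def place(P,x,y,yaw,z=0):
    c,s=np.cos(yaw),np.sin(yaw); return P@np.array([[c,s,0],[-s,c,0],[0,0,1]])+[x,y,z]
S=4
def sil(im,parts,pose,roi,z=0):
    x0,y0,x1,y1=roi; m=np.zeros(((y1-y0)*S,(x1-x0)*S),np.uint8)
    for P in parts:
        q=(proj(im,place(P,*pose,z=z))+0.5-[x0,y0])*S
        cv2.fillConvexPoly(m,cv2.convexHull((q*16).astype(np.int32)),255,shift=4)
    return cv2.GaussianBlur(m.astype(np.float32)/255,(0,0),2)
def fit(ims,masks,parts,pose0,pad=6,z=0,r0=(0.01,0.01,0.15)):
    # masks: per im list of float masks per part-group; parts: list of groups
    rois=[];T=[]
    for im,ms in zip(ims,masks):
        q=np.vstack([proj(im,place(P,*pose0,z=z)) for g in parts for P in g])
        a=np.maximum(np.floor(q.min(0)-pad).astype(int),0); b=np.ceil(q.max(0)+pad).astype(int)
        roi=(a[0],a[1],b[0],b[1]); rois.append(roi)
        T.append([None if m is None else np.clip(cv2.resize(m[a[1]:b[1],a[0]:b[0]].astype(np.float32),None,fx=S,fy=S,interpolation=cv2.INTER_LINEAR),0,1) for m in ms])
    def cost(p):
        c=0
        for im,roi,t in zip(ims,rois,T):
            for g,tm in zip(parts,t):
                if tm is None: continue
                s=sil(im,g,p,roi,z)
                tt=tm[:s.shape[0],:s.shape[1]]; s=s[:tt.shape[0],:tt.shape[1]]
                c+=1-np.minimum(s,tt).sum()/np.maximum(s,tt).sum()
        return c
    sx=np.array([pose0]+[np.array(pose0)+np.eye(3)[i]*r0[i] for i in range(3)])
    o=minimize(cost,pose0,method="Nelder-Mead",options=dict(initial_simplex=sx,xatol=1e-4,fatol=1e-4,maxiter=250))
    return o.x,o.fun
def masks(im):
    h=cv2.cvtColor(im["pixels"],cv2.COLOR_BGR2HSV).astype(int); H,Sa,V=h[...,0],h[...,1],h[...,2]
    green=(H>55)&(H<100)&(Sa>70)
    return dict(fg=(~green)&(V>45),orange=(H>4)&(H<19)&(Sa>130)&(V>110),blue=(H>108)&(H<130)&(Sa>120),
      yellow=(H>22)&(H<35)&(Sa>130)&(V>90))
BODY=[cyl(27,0,68),cyl(12,68,84),box(-15,15,-14,14,84,116)]
SP=[box(15,36,-5,5,98,108)]
HEAD=[box(-15,15,-14,14,84,116)]
def bottles(ims,guesses):
    M=[masks(i) for i in ims]; out=[]
    for g in guesses:
        best=fit(ims,[[m["fg"]*1.,m["orange"]*1.] for m in M],[BODY+SP,SP],g)
        out.append(best)
    return out
E
cat > fit1.py <<'E'
from h import *
s=imaging.get_image("scene"); t=imaging.get_image("top"); ims=[s,t]
G=[]
for h,sp in [((252,172),(238.5,161.6)),((295,208),(306.3,209.9)),((254,243),(242.6,236.3)),((293,243),(280.3,248.1))]:
    a=px2z(t,h,.116);b=px2z(t,sp,.103); G.append([a[0],a[1],np.arctan2(b[1]-a[1],b[0]-a[0])])
B=bottles(ims,G)
for g,b in zip(G,B): print("g",np.round(g,3),"fit",np.round(b[0],4),round(b[1],3))
M=[masks(i) for i in ims]
c0=px2z(t,(398,228),.06); 
CR=[box(-75,75,-110.5,110.5,0,60)]
by=[((m["blue"]|m["yellow"])*1.) for m in M]
cr=fit(ims,[[x] for x in by],[CR],[c0[0],c0[1],-0.22]); print("crate",np.round(cr[0],4),cr[1])
a=px2z(t,(207,205),.086); b=px2z(t,(184,258),.086); d=a-b; y=np.arctan2(d[1],d[0]); o=b+ (d/np.linalg.norm(d))*.08
SH=[box(65,105,-23,23,-16,26)]
sc=fit(ims,[[m["yellow"]*1.] for m in M],[SH],[o[0],o[1],y],z=.06,r0=(.01,.01,.1)); print("scan g",np.round([o[0],o[1],y],3),"fit",np.round(sc[0],4),sc[1])
np.save("poses.npy",np.array([b[0] for b in B]+[cr[0],sc[0]]))
def ov(im,name,x0,x1,y0,y1,k):
    v=cv2.resize(im["pixels"][y0:y1,x0:x1],None,fx=k,fy=k,interpolation=cv2.INTER_CUBIC)
    def dr(P,pose,col,z=0):
        q=(proj(im,place(P,*pose,z=z))+.5-[x0,y0])*k
        cv2.polylines(v,[cv2.convexHull(q.astype(np.int32))],True,col,1)
    for b in B:
        for P in HEAD+SP+BODY[:1]: dr(P,b[0],(0,0,255))
    for i in(-36,36):
        for j in(-72,0,72): dr(box(i-33.5,i+33.5,j-33.5,j+33.5,60,60),cr[0],(0,255,255))
    dr(CR[0],cr[0],(255,255,255))
    dr(SH[0],sc[0],(0,0,255),.06); dr(box(-92,75,-14,14,0,26),sc[0],(0,0,255),.06)
    dr(box(-85,85,-40,40,0,8),sc[0],(0,255,0))
    for i in(-45,45): dr(box(i-6,i+6,-25,25,8,74),sc[0],(0,255,0))
    tk=np.array([[-30,-35,0],[30,-35,0],[30,35,0],[-30,35,0]])/1000
    R=cv2.Rodrigues(np.array([0,-np.pi/6,0]))[0]
    dr(tk@R.T+[0,.15,.066],cr[0],(255,0,255))
    cv2.imwrite("pics/"+name,v)
ov(t,"t2.png",170,450,150,300,2.85); ov(s,"s2.png",205,465,150,290,3)
E
python3 fit1.py
```

```text
g [0.661 0.187 0.904] fit [0.6647 0.1914 0.9034] 1.334
g [ 0.556  0.057 -1.64 ] fit [ 0.56    0.062  -1.7175] 1.449
g [0.452 0.169 1.071] fit [0.4529 0.1725 1.3707] 1.684
g [0.455 0.059 1.939] fit [0.4603 0.0619 2.2776] 1.701
crate [ 0.5209 -0.2574 -0.1901] 0.28261691331863403
scan g [ 0.481  0.351 -0.333] fit [ 0.482   0.3525 -0.3257] 0.3294445872306824
```

View pics/t2.png

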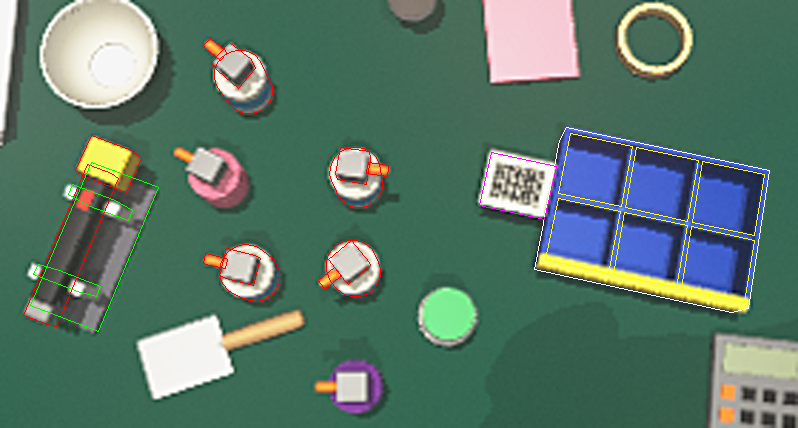

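View pics/s2.png

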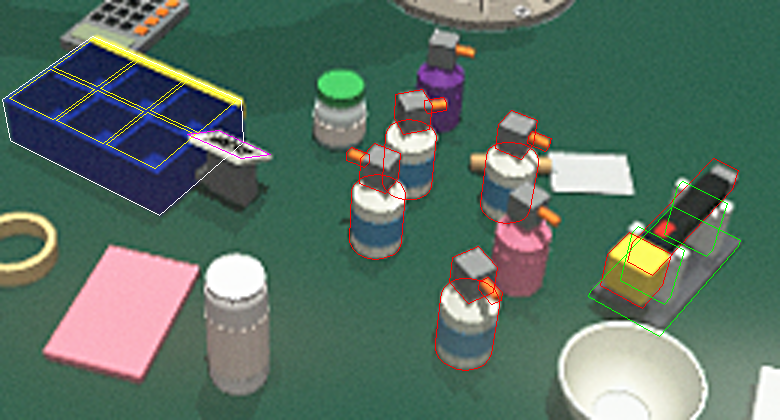

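```bash
cat >> h.py <<'E'
def zoom(im,items,name,x0,x1,y0,y1,k,orig=False):
    v=cv2.resize(im["pixels"][y0:y1,x0:x1],None,fx=k,fy=k,interpolation=cv2.INTER_CUBIC)
    for parts,pose,z in items:
        for P in parts:
            q=(proj(im,place(P,*pose,z=z))+.5-[x0,y0])*k
            cv2.polylines(v,[cv2.convexHull(q.astype(np.int32))],True,(0,0,255),1)
    cv2.imwrite("pics/"+name,v)
E
python3 - <<'E'
from h import *
t=imaging.get_image("top");s=imaging.get_image("scene"); p=np.load("poses.npy")
B=[(HEAD+SP+[cyl(27,68,68)],q,0) for q in p[:4]]
zoom(t,B,"t3.png",230,320,155,260,5.7)
zoom(s,B,"s3.png",310,410,170,275,5.7)
E
```

```text
(no output)
```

View pics/t3.png

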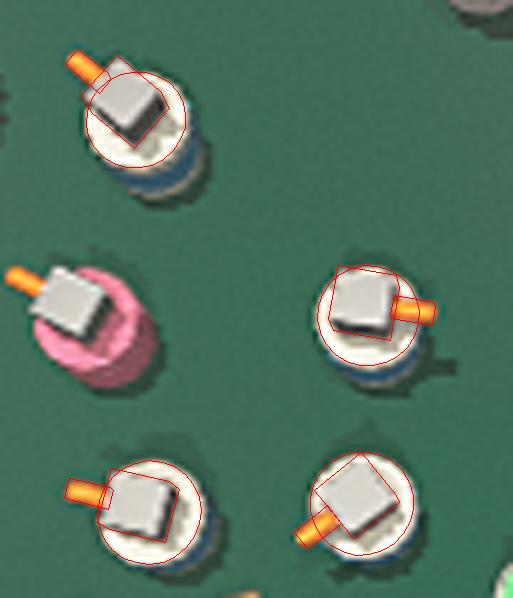

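View pics/s3.png

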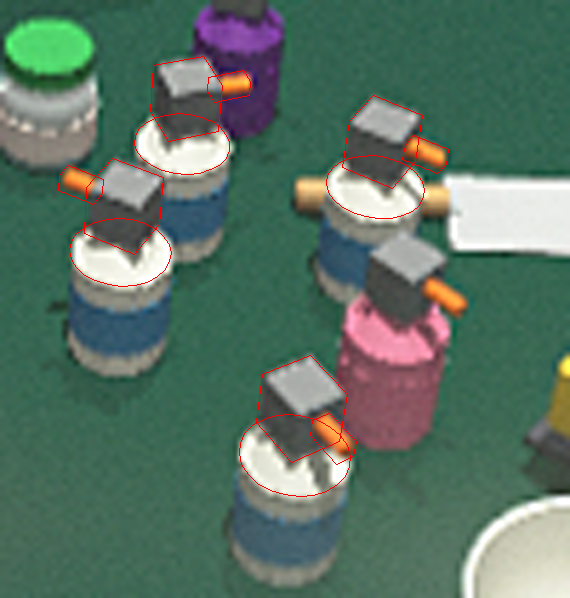

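```bash
cat > fit2.py <<'E'
from h import *
t=imaging.get_image("top");s=imaging.get_image("scene"); p=np.load("poses.npy")
CR=[box(-75,75,-110.5,110.5,0,60)]
def cm(im):
    m=masks(im); h=cv2.cvtColor(im["pixels"],cv2.COLOR_BGR2HSV)
    b=((h[...,0]>104)&(h[...,0]<135)&(h[...,1]>90))|m["yellow"]
    n=cv2.morphologyEx(b.astype(np.uint8),cv2.MORPH_CLOSE,np.ones((7,7)));k,l,st,_=cv2.connectedComponentsWithStats(n)
    c=p[4]; q=proj(im,[c[0],c[1],.03])[0].astype(int); li=np.bincount(l[q[1]-15:q[1]+15,q[0]-15:q[0]+15].ravel())[1:].argmax()+1
    return (l==li)*1.
ms=[cm(s),cm(t)]; print([m.sum() for m in ms])
for nm,I,MM in(("both",[s,t],ms),("top",[t],ms[1:]),("scene",[s],ms[:1])):
    f=fit(I,[[m] for m in MM],[CR],p[4]); print(nm,np.round(f[0],4),f[1])
    if nm=="both": c=f[0]
cells=[box(i-33.5,i+33.5,j-33.5,j+33.5,60,60) for i in(-36,36) for j in(-72,0,72)]+[box(i-33.5,i+33.5,j-33.5,j+33.5,5,5) for i in(-36,36) for j in(-72,0,72)]
q=p.copy(); q[4]=c; np.save("poses.npy",q)
zoom(t,[(CR+cells,c,0)],"t4.png",330,445,185,265,6.5)
zoom(s,[(CR+cells,c,0)],"s4.png",200,300,155,230,7)
sc=p[5]
CD=[box(-85,85,-40,40,0,8)]+[box(i-6,i+6,-25,25,8,74) for i in(-45,45)]
SC=[box(65,105,-23,23,-16,26),box(-92,75,-14,14,0,26)]
zoom(t,[(SC,sc,.06),(CD,sc,0)],"t5.png",170,250,185,275,6); zoom(s,[(SC,sc,.06),(CD,sc,0)],"s5.png",395,460,195,270,7)
E
python3 fit2.py; cd pics; python3 -c "
import cv2,numpy as np
for a,b,o in(('t4','s4','c4'),('t5','s5','c5')):
    A=cv2.imread(a+'.png');B=cv2.imread(b+'.png');h=max(A.shape[0],B.shape[0])
    f=lambda X:cv2.copyMakeBorder(X,0,h-X.shape[0],0,0,0)
    I=np.hstack([f(A),f(B)]);k=min(1,800/I.shape[1],600/I.shape[0]);cv2.imwrite(o+'.png',cv2.resize(I,None,fx=k,fy=k) if o=='x' else I[:600])
"
```

```text
[np.float64(2809.0), np.float64(3841.0)]
both [ 0.5209 -0.2574 -0.1894] 0.10421597957611084
top [ 0.5223 -0.2577 -0.2009] 0.024648308753967285
scene [ 0.5189 -0.2572 -0.187 ] 0.06181156635284424
```

View pics/t4.png

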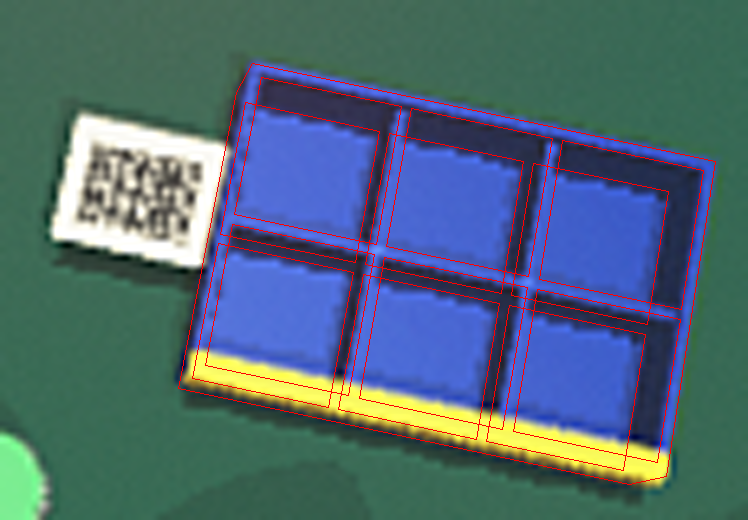

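View pics/s4.png

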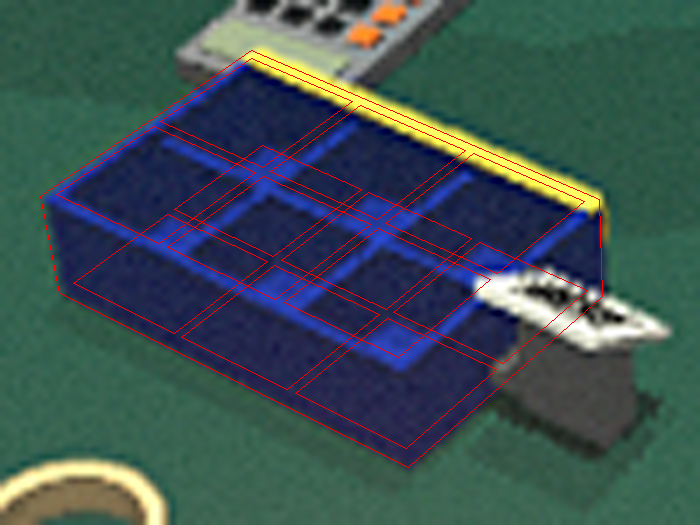

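View pics/t5.png

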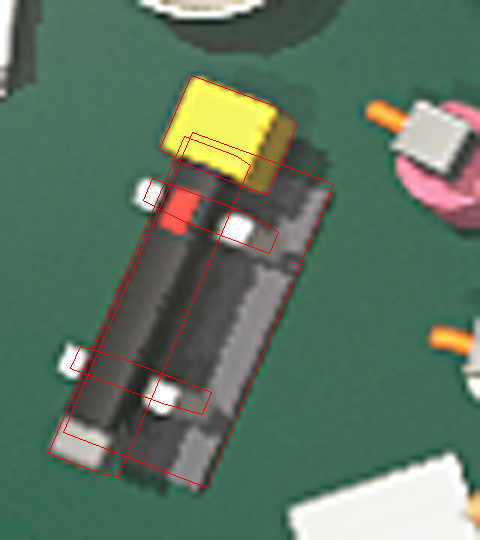

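View pics/s5.png

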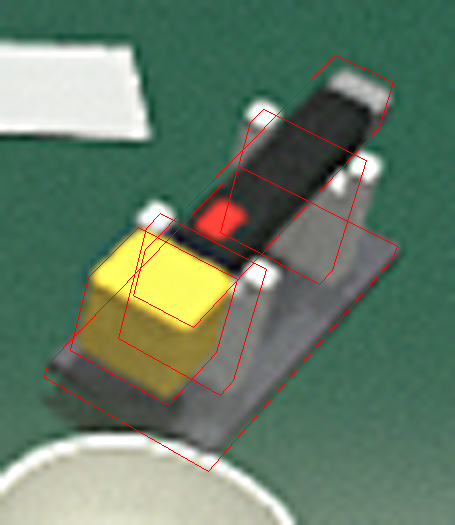

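```bash
cat >> h.py <<'E'
from scipy.spatial.transform import Rotation as Ro
def q_of(R): q=Ro.from_matrix(R).as_quat(); return np.array([q[3],*q[:3]])
def down(phi):
    c,s=np.cos(phi),np.sin(phi); return q_of(np.array([[c,s,0],[s,-c,0],[0,0,-1.]]))
CRATE=np.array([0.5215,-0.2576,-0.199])
def cell(i,j):
    return place(np.array([[i/1000,j/1000,0]]),*CRATE)[0]
HI=.27
def look():
    return imaging.get_image("scene"),imaging.get_image("top")
def pick_place(b,ij):
    """b: x,y,yaw of bottle"""
    tgt=cell(*ij); ty=CRATE[2]+np.pi; best=None
    for k in(np.pi/2,-np.pi/2):
        j1=r.solve_ik([b[0],b[1],.1],down(b[2]+k)); j2=r.solve_ik([tgt[0],tgt[1],.106],down(ty+k))
        if j1 is None or j2 is None: continue
        c=max(abs(j1[6]),abs(j2[6]))
        if best is None or c<best[0]: best=(c,k)
    print("k",best); k=best[1]
    gripper_to(.72)
    r.movep([b[0],b[1],HI],down(b[2]+k))
    hit=r.movel([b[0],b[1],.1],feed=.12,contact_N=12)
    if hit: print("CONTACT on descent",r.state()["tcp_pos"]); return False
    gripper_to(0,40); st=r.state(); print("width mm",st["width"]*85)
    r.movel([b[0],b[1],HI],feed=.15); print("width after lift",r.state()["width"]*85,"F",r.state()["force"])
    r.movep([tgt[0],tgt[1],HI],down(ty+k))
    r.movel([tgt[0],tgt[1],.125],feed=.15)
    hit=r.movel([tgt[0],tgt[1],.1045],feed=.04,contact_N=8); print("place contact",hit,r.state()["tcp_pos"],r.state()["width"]*85)
    gripper_to(.6); r.movel([tgt[0],tgt[1],HI],feed=.15); print("t",r.state()["time"])
    return True
E
python3 - <<'E'
from h import *
s,t=look(); b=bottles([s,t],[np.load("poses.npy")[3]])[0]; print(b)
pick_place(b[0],(36,-72))
s,t=look()
for n,i in(("s",s),("t",t)): cv2.imwrite(f"pics/{n}6.png",i["pixels"])
E
```

```text
(array([0.46040179, 0.06188497, 2.2789363 ]), np.float64(1.6772512197494507))
k (np.float64(1.5328958949551725), -1.5707963267948966)
width mm 27.77340756865255
width after lift 27.50706560299617 F [ 0.0125099   0.24747852 -2.46512477]
place contact True [ 0.54249363 -0.33581226  0.10503135] 27.459256300801325
t 12.9417
```

View pics/s6.png

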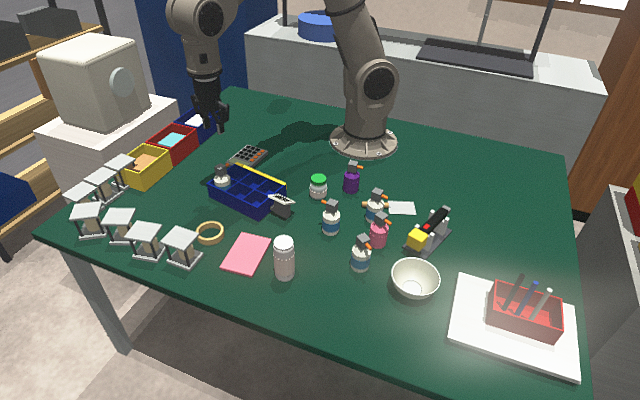

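View pics/t6.png

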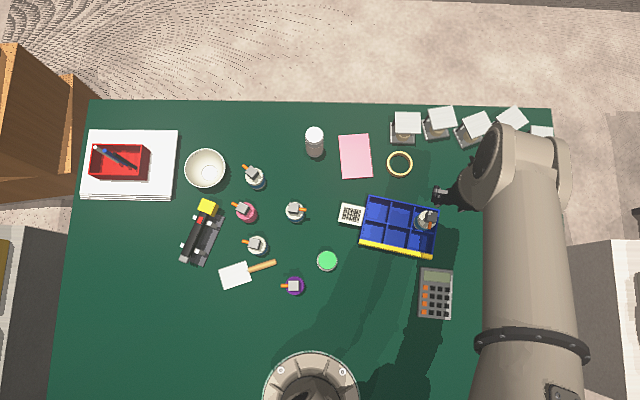

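The first bottle sits upright in its far cell at (427,220) top, and the other three haven't moved. I'll do the next one with a fresh fit.

```bash
cat > step.py <<'E'
import sys
from h import *
idx=int(sys.argv[1]); ij=(float(sys.argv[2]),float(sys.argv[3])); n=sys.argv[4]
s,t=look(); p=np.load("poses.npy"); b=bottles([s,t],[p[idx]])[0]; print("moved",np.round(b[0]-p[idx],4),"cost",b[1])
if np.hypot(*(b[0]-p[idx])[:2])>.006 or b[1]>1.9: print("STOP recheck"); zoom(t,[],f"chk{n}.png",170,450,150,300,2.85); sys.exit()
pick_place(b[0],ij)
s,t=look(); cv2.imwrite(f"pics/s{n}.png",s["pixels"]);cv2.imwrite(f"pics/t{n}.png",t["pixels"])
E
python3 step.py 1 36 0 7
```

```text
moved [-0.      0.      0.0001] cost 1.283902883529663
k (np.float64(1.4109429325258669), 1.5707963267948966)
width mm 27.257815429276402
width after lift 27.35144138702489 F [-0.32889339 -0.08360419 -1.66122513]
place contact True [ 0.55679299 -0.26406065  0.104954  ] 27.568005174505164
t 23.0417
```

View pics/t7.png

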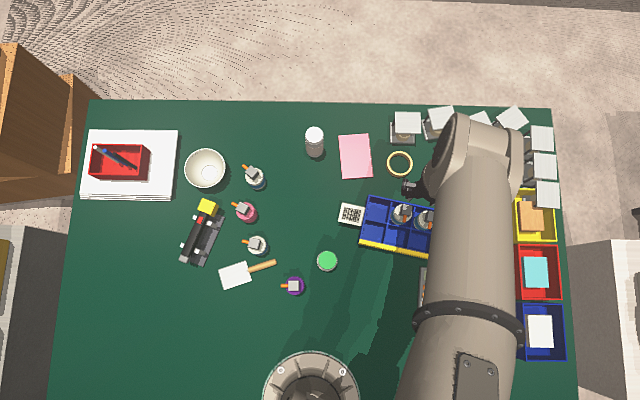

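Two bottles are in, and the last two are still at (253,176) and (256,245).

```bash
python3 step.py 0 -36 0 8 && python3 step.py 2 -36 -72 9
```

```text
moved [ 0.     -0.      0.0002] cost 1.326596975326538
k (np.float64(1.3015986079128306), -1.5707963267948966)
width mm 27.5488784099518
width after lift 27.042105737714905 F [ 0.54973926 -0.75941915 -2.07142588]
place contact True [ 0.48590021 -0.25108941  0.10505045] 27.413419826772866
t 34.125
moved [ 0.0001 -0.      0.0045] cost 1.7064290046691895
k (np.float64(1.4977168761445867), -1.5707963267948966)
width mm 27.29992058326854
width after lift 27.569930671058994 F [ 0.09334033  0.14421972 -2.6444787 ]
place contact True [ 0.47174536 -0.3215317   0.10510058] 27.26030507932652
t 45.4083
```

```bash
python3 - <<'E'
from h import *
r.movep([.45,.05,.33],down(CRATE[2]+np.pi/2)); 
s,t=look(); cv2.imwrite("pics/sa.png",s["pixels"]);cv2.imwrite("pics/ta.png",t["pixels"])
zoom(t,[],"tb.png",330,445,185,265,6.5); zoom(s,[],"sb.png",200,300,150,230,7)
E
```

```text
(no output)
```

View pics/ta.png

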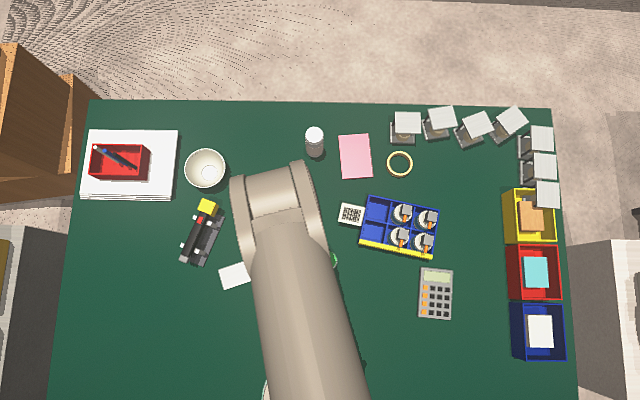

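View pics/sa.png

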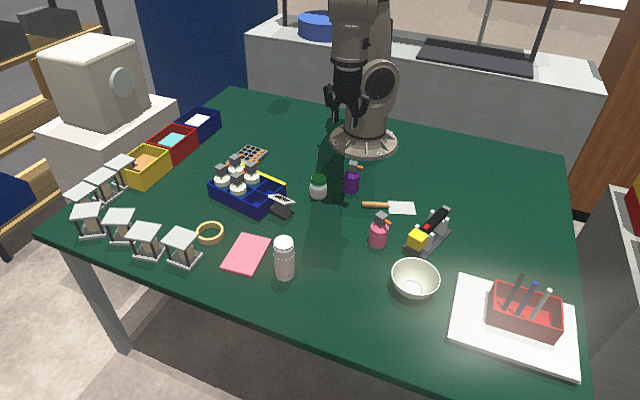

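View pics/tb.png

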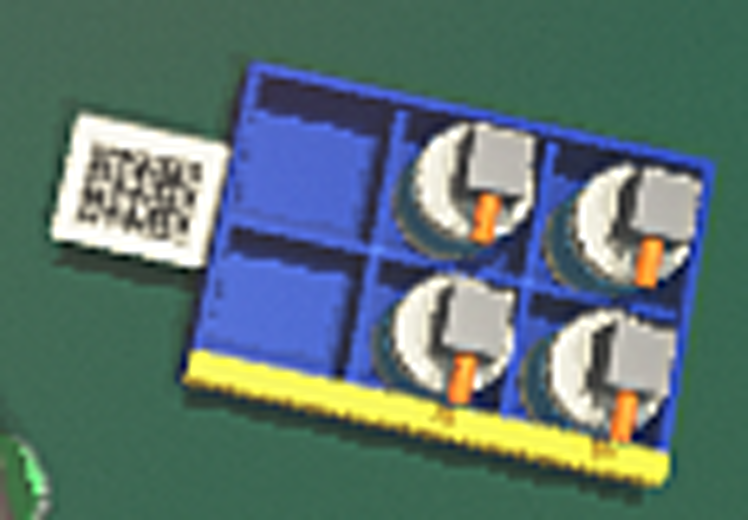

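View pics/sb.png

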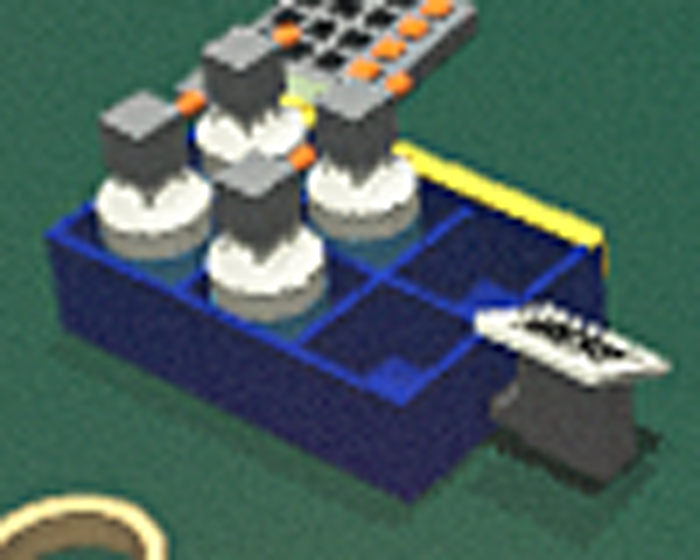

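All four bottles stand in separate cells with their spouts toward the yellow band. In the crop they're at about (470,190), (625,230), (455,335) and (610,375). Next I'll quantify yaw, refine the cradle pose and check IK for the scan.

```bash
cat >> h.py <<'E'
SCN=[box(65,105,-23,23,-16,26),box(-92,75,-14,14,0,26)]
CRD=[box(-85,85,-40,40,0,8)]+[box(i-6,i+6,y-2.5,y+2.5,8,74) for i in(-45,45) for y in(-22.5,22.5)]
def M4(R,p): T=np.eye(4);T[:3,:3]=R;T[:3,3]=p;return T
def ticket():
    c=CRATE; Rc=Ro.from_euler("z",c[2]).as_matrix(); n=Rc@np.array([-.5,0,np.sqrt(3)/2]); p=place(np.array([[0,.15,.066]]),*c)[0]
    return Rc,n,p
def scan_pose(d=.10,sgn=-1):
    Rc,n,p=ticket(); x=sgn*Rc[:,1]; R=np.column_stack([x,np.cross(n,x),n])
    return M4(R,p+n*d-R@np.array([.085,0,-.017]))
E
python3 - <<'E'
from h import *
s,t=look(); p=np.load("poses.npy")
ty=CRATE[2]+np.pi
for ij in((36,-72),(36,0),(-36,0),(-36,-72)):
    c=cell(*ij); M=[masks(i) for i in(s,t)]
    f=fit([s,t],[[m["orange"]*1.] for m in M],[SP],[c[0],c[1],ty],z=.005,pad=3,r0=(.004,.004,.1)); print(ij,np.round(f[0]-[c[0],c[1],ty],4),round(f[1],2))
sc=p[5]
U=SCN and [P+[0,0,.06] for P in SCN]+CRD
def dm(im):
    h=cv2.cvtColor(im["pixels"],cv2.COLOR_BGR2HSV).astype(int); g=(h[...,0]>60)&(h[...,0]<95)&(h[...,1]>95); 
    return (~g)*1.
for nm,I in(("both",[s,t]),("s",[s]),("t",[t])):
    f=fit(I,[[masks(i)["yellow"]*1.] for i in I],[SCN[:1]],sc,z=.06,r0=(.004,.004,.05)); print("yel",nm,np.round(f[0],4),f[1])
    f2=fit(I,[[dm(i)] for i in I],[U],sc,pad=2,r0=(.004,.004,.05)); print("all",nm,np.round(f2[0],4),f2[1])
    if nm=="both": q=f2[0]
# red button / lip tips / handle end for overlays
IT=[(SCN,q,.06),(CRD,q,0)]
zoom(t,IT,"tc.png",170,250,185,275,6); zoom(s,IT,"sc.png",395,460,195,270,7)
Tg0=None
for k in(np.pi/2,-np.pi/2):
    Rt=Ro.from_quat(np.roll(down(q[2]+k),-1)).as_matrix()
    H=M4(Ro.from_euler("z",q[2]).as_matrix(),[q[0],q[1],.06])
    G=np.linalg.inv(H)@M4(Rt,(H@[.012,0,.014,1])[:3])
    for sg in(-1,1):
        X=scan_pose(.1,sg)@G; X2=scan_pose(.2,sg)@G
        a=r.solve_ik((H@G)[:3,3],q_of((H@G)[:3,:3])); b=r.solve_ik(X[:3,3],q_of(X[:3,:3])); c=r.solve_ik(X2[:3,3],q_of(X2[:3,:3]))
        print(round(k,2),sg,np.round(X[:3,3],3),*[None if v is None else np.round(v,2) for v in(a,b,c)])
E
```

```text
(36, -72) [ 0.001  -0.0003  0.0375] 1.09
(36, 0) [0.0034 0.0007 0.0189] 1.06
(-36, 0) [ 0.0033 -0.0015  0.0426] 1.14
(-36, -72) [ 0.0019 -0.0016  0.0268] 1.09
yel both [ 0.4822  0.353  -0.3299] 0.34637969732284546
all both [ 0.4847  0.3525 -0.3405] 0.7627400159835815
yel s [ 0.4755  0.3443 -0.2394] 0.10283422470092773
all s [ 0.4977  0.3502 -0.3421] 0.3800082802772522
yel t [ 0.4825  0.3527 -0.3202] 0.19476908445358276
all t [ 0.4822  0.3526 -0.346 ] 0.3767111897468567
1.57 -1 [ 0.501 -0.026  0.179] [-0.08  0.68 -0.86  1.86  0.65  0.91 -0.02] [-1.07  0.02  0.9   2.45  0.72  0.25 -1.03] [ 1.26 -0.39 -1.18  2.34 -0.6   0.49  0.28]
1.57 1 [ 0.473 -0.169  0.179] [-0.08  0.68 -0.86  1.86  0.65  0.91 -0.02] [ 1.24  0.14 -1.04  2.36  0.51  0.21  2.7 ] [-0.48 -0.34  0.58  2.42  0.46  0.53  2.72]
-1.57 -1 [ 0.501 -0.026  0.179] [-1.42  0.8   1.01  1.94 -0.87  0.92 -1.87] [ 0.83  0.14 -1.06  2.36  1.01  0.38  1.85] [ 0.6  -0.21 -0.74  2.35  0.09  0.45  2.71]
-1.57 1 [ 0.473 -0.169  0.179] [-1.42  0.8   1.01  1.94 -0.87  0.92 -1.87] [ 1.24  0.14 -1.04  2.36  0.52  0.21 -0.45] [ 1.51 -0.28 -1.04  2.34 -0.75  0.53  0.8 ]
```

View pics/tc.png

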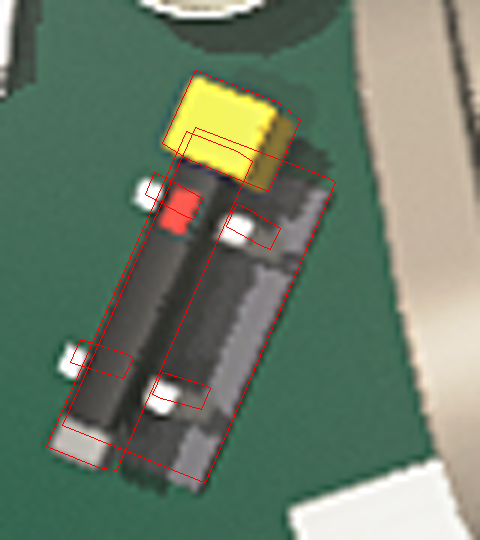

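View pics/sc.png

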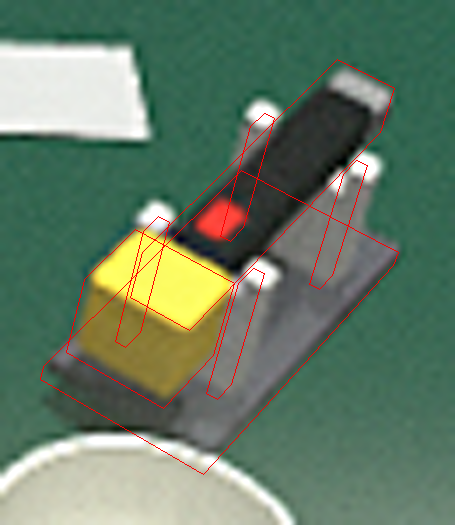

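```bash
cat >> h.py <<'E'
def scan_pose2(d,a):
    Rc,n,p=ticket(); e1=Rc[:,1]; e2=np.cross(n,e1); x=np.cos(a)*e1+np.sin(a)*e2
    R=np.column_stack([x,np.cross(n,x),n]); return M4(R,p+n*d-R@np.array([.085,0,-.017]))
LIM=np.array([[-2.85,2.85],[-.5,2.14],[-1.23,1.37],[.21,2.46],[-1.02,4.16],[.16,2.05],[-2.73,2.73]])
def marg(j): return None if j is None else round(float(np.min(np.minimum(j-LIM[:,0],LIM[:,1]-j))),2)
E
python3 - <<'E'
from h import *
s,t=look()
L=np.array([px2z(t,(170+u/6-.5,185+v/6-.5),.075)[:2] for u,v in((148,193),(235,228),(73,360),(162,395))])
d=(L[0]+L[1]-L[2]-L[3])/2; print("cradle from lips",L.mean(0),np.arctan2(d[1],d[0]),"len",np.linalg.norm(d),"w",np.linalg.norm(L[0]-L[1]),np.linalg.norm(L[2]-L[3]))
q=[.4835,.3526,-.337]
H=M4(Ro.from_euler("z",q[2]).as_matrix(),[q[0],q[1],.06])
for k in(np.pi/2,-np.pi/2):
    Rt=Ro.from_quat(np.roll(down(q[2]+k),-1)).as_matrix()
    G=np.linalg.inv(H)@M4(Rt,(H@[.012,0,.014,1])[:3])
    for a in np.arange(0,360,30):
        X=scan_pose2(.1,np.radians(a))@G; X2=scan_pose2(.16,np.radians(a))@G
        b=r.solve_ik(X[:3,3],q_of(X[:3,:3])); c=r.solve_ik(X2[:3,3],q_of(X2[:3,:3]))
        print(round(k,1),a,np.round(X[:3,3],3),marg(b),marg(c),None if b is None else np.round(b,2),None if c is None else np.round(c,2))
E
```

```text
cradle from lips [0.48011227 0.35360188] -0.3410928104687036 len 0.08940413718168724 w 0.0482807043302496 0.048580529152337786
1.6 0 [ 0.473 -0.169  0.179] 0.03 0.02 [ 1.24  0.14 -1.04  2.36  0.51  0.21  2.7 ] [-0.75 -0.31  0.85  2.44  0.64  0.45  2.56]
1.6 30 [ 0.505 -0.166  0.198] 0.06 0.08 [-0.69  0.04  0.93  2.37 -0.25  0.22 -2.36] [ 1.43 -0.06 -1.15  2.28 -0.25  0.37 -2.34]
1.6 60 [ 0.533 -0.144  0.211] 0.01 0.09 [-1.09  0.17  1.36  2.33 -0.66  0.3  -1.48] [ 1.32 -0.03 -1.14  2.23 -0.04  0.4  -2.08]
1.6 90 [ 0.549 -0.11   0.216] 0.01 0.1 [-1.17  0.19  1.36  2.31 -0.54  0.3  -1.15] [ 1.2  -0.02 -1.13  2.22  0.11  0.42 -1.79]
1.6 120 [ 0.548 -0.073  0.211] 0.18 0.1 [ 0.5   0.11 -0.58  2.26  0.6   0.34 -1.83] [ 1.12 -0.03 -1.13  2.23  0.21  0.42 -1.44]
1.6 150 [ 0.53  -0.042  0.198] 0.16 0.07 [ 0.63  0.12 -0.8   2.3   0.8   0.36 -1.57] [ 1.07 -0.06 -1.16  2.28  0.24  0.39 -1.02]
1.6 180 [ 0.501 -0.026  0.179] 0.01 0.05 [-1.07  0.02  0.9   2.45  0.72  0.25 -1.03] [ 1.07 -0.12 -1.18  2.35  0.16  0.34 -0.47]
1.6 210 [ 0.468 -0.029  0.161] None None None None
1.6 240 [ 0.44  -0.051  0.
[... 716 characters left out ...]
0.211] 0.22 0.19 [ 0.87  0.16 -0.98  2.24  0.76  0.39  1.18] [ 1.01 -0.03 -1.04  2.24  0.22  0.42  1.69]
-1.6 150 [ 0.53  -0.042  0.198] 0.17 0.17 [ 0.8   0.15 -0.98  2.29  0.87  0.39  1.52] [ 0.92 -0.06 -1.02  2.29  0.28  0.4   2.07]
-1.6 180 [ 0.501 -0.026  0.179] 0.1 0.1 [ 0.83  0.14 -1.06  2.36  1.01  0.38  1.85] [ 0.88 -0.1  -1.02  2.36  0.27  0.35  2.55]
-1.6 210 [ 0.468 -0.029  0.161] 0.02 None [ 0.92  0.14 -1.15  2.44  1.15  0.35  2.23] None
-1.6 240 [ 0.44  -0.051  0.148] None None None None
-1.6 270 [ 0.425 -0.085  0.143] None None None None
-1.6 300 [ 0.426 -0.123  0.148] None None None None
-1.6 330 [ 0.443 -0.153  0.161] None 0.03 None [ 1.52 -0.18 -1.15  2.43 -0.75  0.34  0.27]
```

```bash
cat > scan1.py <<'E'
from h import *
q=np.array([.4825,.3530,-.338]); k=np.pi/2
H=M4(Ro.from_euler("z",q[2]).as_matrix(),[q[0],q[1],.06])
g=(H@[.012,0,.014,1])[:3]; o=down(q[2]+k)
gripper_to(1.0)
r.movep([g[0],g[1],.27],o); print(np.round(r.state()["joint_positions"],2))
h=r.movel(g,feed=.1,contact_N=12); print("contact",h)
s0=r.state(); gripper_to(0,60); s1=r.state(); print("w",s1["width"]*85,"F",s1["force"]-s0["force"],"pos",s1["tcp_pos"]-g)
np.savez("grasp.npz",pos=g,ori=o,q=q,joints=s1["joint_positions"])
r.movel([g[0],g[1],.13],feed=.06); r.dwell(.2)
s,t=look(); zoom(s,[],"sd.png",380,480,170,270,5.7); zoom(t,[],"td.png",160,270,160,275,5); print(r.state()["width"]*85,r.state()["force"],r.state()["wrist_torque"])
E
python3 scan1.py
```

```text
[ 0.09  0.51 -1.11  1.7   0.48  1.24  0.11]
contact False
w 27.37168414781425 F [-0.51651089 -0.71715982  6.18808948] pos [0.00012729 0.00011563 0.00025226]
26.940127565405298 [ 0.08085871 -0.1840396  -2.49188579] [-0.04673509 -0.03521236 -0.0438962 ]
```

View pics/sd.png

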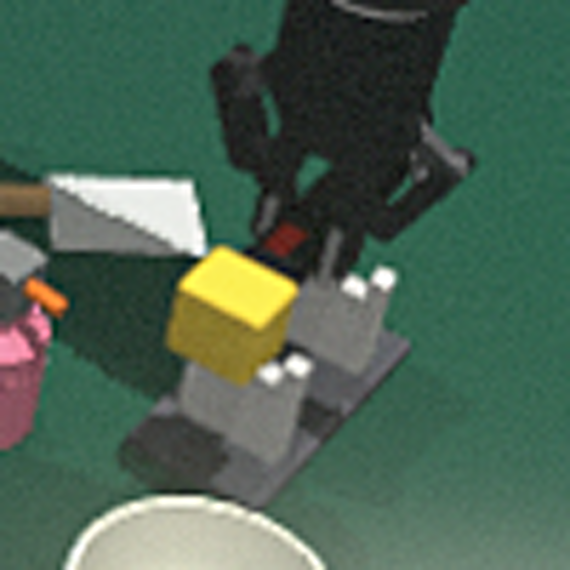

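View pics/td.png

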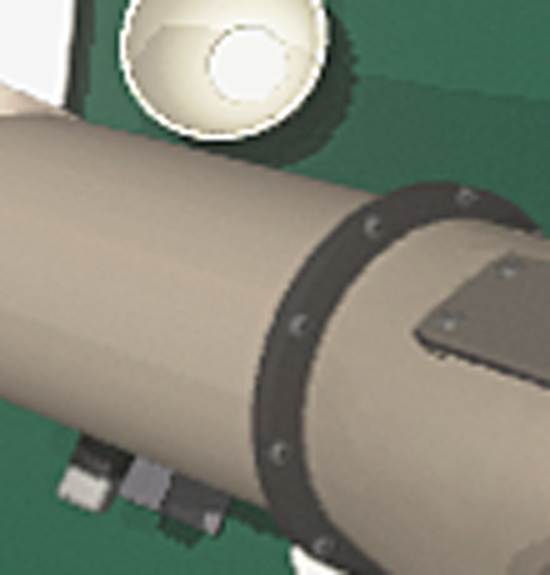

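The scanner is lifted level and clear of the cradle. Next I'll move to the scan pose.

```bash
cat > scan2.py <<'E'
from h import *
z=np.load("grasp.npz"); g,o,q=z["pos"],z["ori"],z["q"]
H=M4(Ro.from_euler("z",q[2]).as_matrix(),[q[0],q[1],.06]); Rt=Ro.from_quat(np.roll(o,-1)).as_matrix(); G=np.linalg.inv(H)@M4(Rt,g)
# grasp check from scene image
s=imaging.get_image("scene"); tz=r.state()["tcp_pos"][2]-.074
IT=[(SCN[:1],q,.06+tz)]; zoom(s,IT,"se.png",380,480,170,270,5.7)
r.movel([g[0],g[1],.30],feed=.15); print(np.round(r.state()["joint_positions"],2))
a=np.radians(120)
A=scan_pose2(.17,a)@G; B=scan_pose2(.10,a)@G
for X in(A,B):
    j=r.solve_ik(X[:3,3],q_of(X[:3,:3])); print(None if j is None else np.round(j,2),marg(j))
r.movep([.52,.05,.33],q_of(A[:3,:3])); print(np.round(r.state()["joint_positions"],2))
r.movep(A[:3,3],q_of(A[:3,:3])); print(np.round(r.state()["joint_positions"],2))
try: r.movel(B[:3,3],q_of(B[:3,:3]),feed=.06)
except r.Unreachable as e: print("unreach",e)
st=r.state(); print("err",st["tcp_pos"]-B[:3,3],st["width"]*85,"t",st["time"])
s,t=look(); cv2.imwrite("pics/sf.png",s["pixels"]);cv2.imwrite("pics/tf.png",t["pixels"])
P=scan_pose2(.10,a)
def ovl(im,name,x0,x1,y0,y1,k):
    v=cv2.resize(im["pixels"][y0:y1,x0:x1],None,fx=k,fy=k,interpolation=cv2.INTER_CUBIC)
    for b in SCN:
        w=b@P[:3,:3].T+P[:3,3]; c=((proj(im,w)+.5-[x0,y0])*k).astype(np.int32); cv2.polylines(v,[cv2.convexHull(c)],True,(0,0,255),1)
    cv2.imwrite("pics/"+name,v)
ovl(s,"sg.png",210,340,130,230,6); ovl(t,"tg.png",290,420,150,250,6)
E
python3 scan2.py
```

```text
[ 0.1   0.48 -1.12  1.66  0.45  1.28  0.13]
[ 1.13 -0.07 -1.13  2.23  0.1   0.43 -1.33] 0.1
[ 0.65  0.12 -0.74  2.25  0.66  0.36 -1.88] 0.2
[ 0.93 -0.17 -1.15  2.13  0.11  0.61 -1.58]
[ 0.95 -0.06 -0.97  2.24  0.14  0.43 -1.39]
err [9.74571656e-05 1.11706674e-04 3.82271443e-04] 26.8835068591457 t 57.6917
```

View pics/se.png

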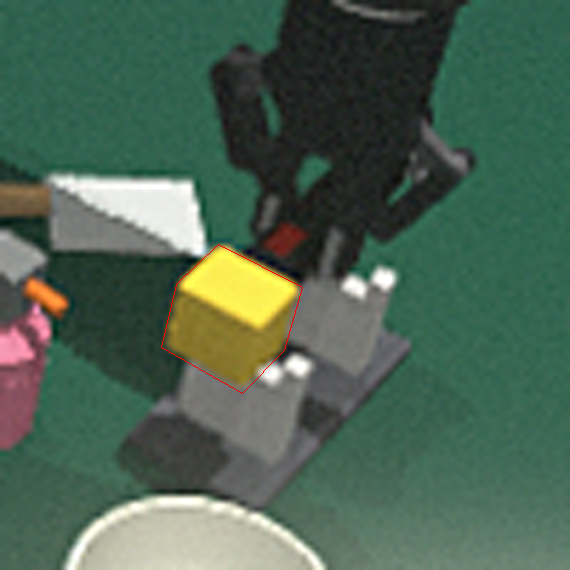

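View pics/sg.png

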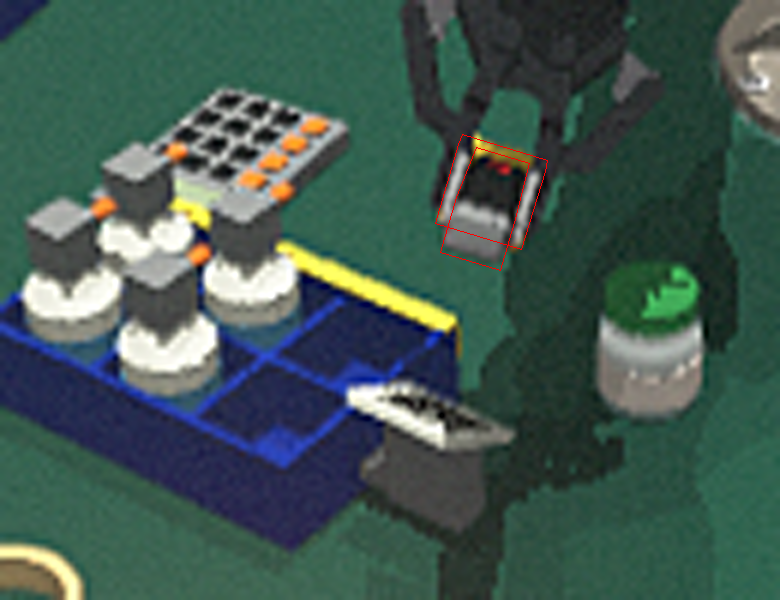

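View pics/tg.png

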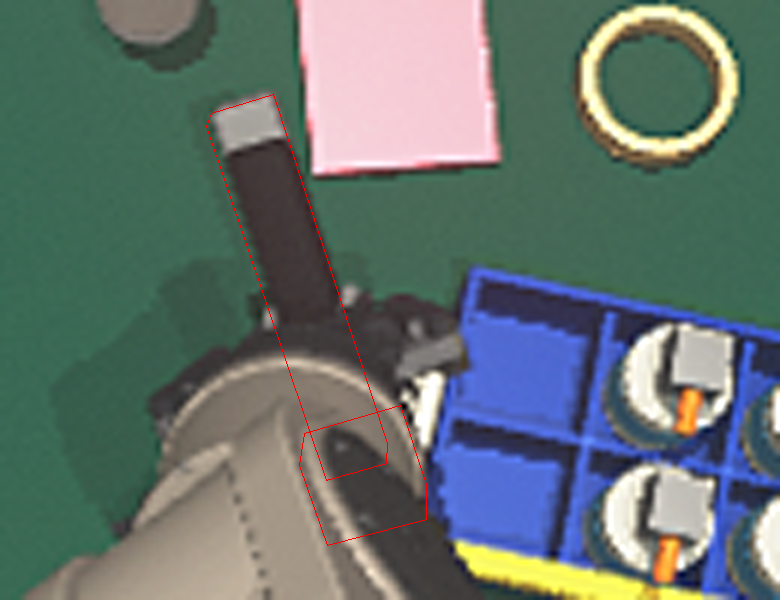

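View pics/sf.png

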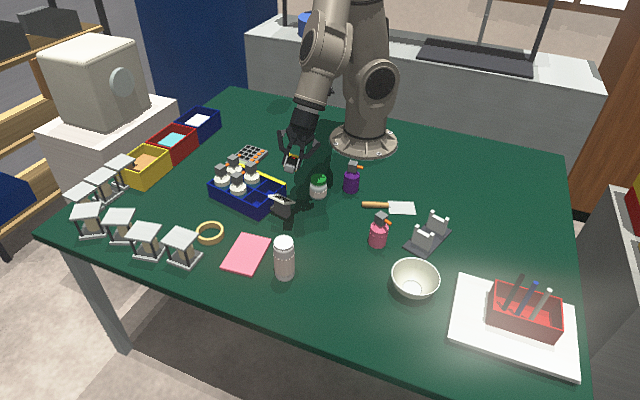

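In both views the scanner sits within 1–2 px of the commanded pose, with its yellow head at (505,150) in the crop facing the ticket. Now I'll hold it there and then return it.

```bash
cat > scan3.py <<'E'
from h import *
z=np.load("grasp.npz"); g,o,q=z["pos"],z["ori"],z["q"]
H=M4(Ro.from_euler("z",q[2]).as_matrix(),[q[0],q[1],.06]); Rt=Ro.from_quat(np.roll(o,-1)).as_matrix(); G=np.linalg.inv(H)@M4(Rt,g)
r.dwell(3.2); st=r.state(); P=M4(Ro.from_quat(np.roll(st["orientation"],-1)).as_matrix(),st["tcp_pos"])@np.linalg.inv(G)
Rc,n,p=ticket(); w=(P@[.085,0,-.017,1])[:3]; print("axis deg",np.degrees(np.arccos(P[:3,2]@n)),"dist",n@(w-p),"lat",np.linalg.norm((w-p)-n*(n@(w-p))))
A=scan_pose2(.17,np.radians(120))@G
r.movel(A[:3,3],feed=.08); r.movep([.52,.05,.33],q_of(A[:3,:3])); r.movep([g[0],g[1],.30],o); print(np.round(r.state()["joint_positions"],2))
r.movel([g[0],g[1],.10],o,feed=.12)
h=r.movel([g[0],g[1],g[2]+.0005],o,feed=.03,contact_N=6); print("contact",h,r.state()["tcp_pos"]-g,r.state()["width"]*85,r.state()["force"])
E
python3 scan3.py
```

```text
axis deg 0.0009370666544115121 dist 0.09999366914410221 lat 2.959862101530585e-06
[ 0.07  0.46 -1.06  1.67  0.41  1.27  0.16]
contact True [-0.00024368 -0.00013095  0.00025339] 27.042170034385553 [-0.6898032  -1.34585512  8.09795127]
```

The scanner touched its seat 0.25 mm above the original height, so I'll release it and check.

```bash
python3 - <<'E'
from h import *
z=np.load("grasp.npz"); g,o=z["pos"],z["ori"]
gripper_to(1.0); r.movel([g[0],g[1],.27],feed=.12)
r.movep([.45,.05,.33],down(CRATE[2]+np.pi/2))
s,t=look(); cv2.imwrite("pics/sh.png",s["pixels"])
zoom(t,[(SCN,z["q"],.06)],"th.png",170,250,185,275,6); zoom(s,[],"si.png",395,460,195,270,7); zoom(t,[],"ti.png",330,445,185,265,6.5)
ty=CRATE[2]+np.pi; M=[masks(i) for i in(s,t)]
for ij in((36,-72),(36,0),(-36,0),(-36,-72)):
    c=cell(*ij); f=fit([s,t],[[m["orange"]*1.] for m in M],[SP],[c[0],c[1],ty],z=.005,pad=3,r0=(.004,.004,.1)); print(ij,np.round(f[0]-[c[0],c[1],ty],4))
print(r.state()["time"])
E
```

```text
(36, -72) [0.0003 0.0001 0.0321]
(36, 0) [0.0034 0.0008 0.0214]
(-36, 0) [ 0.0031 -0.0014  0.0481]
(-36, -72) [ 0.0057 -0.0039  0.1607]
70.4833
```

View pics/sh.png

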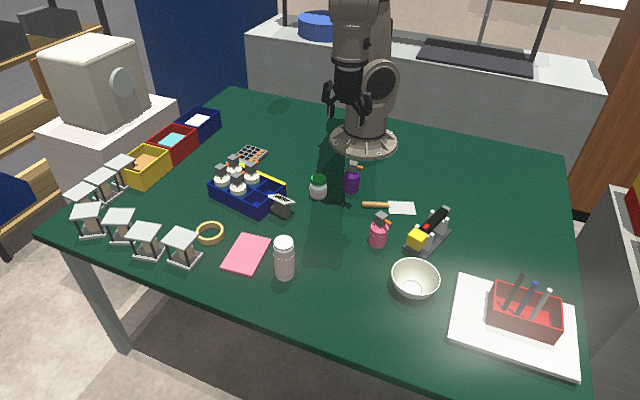

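View pics/th.png

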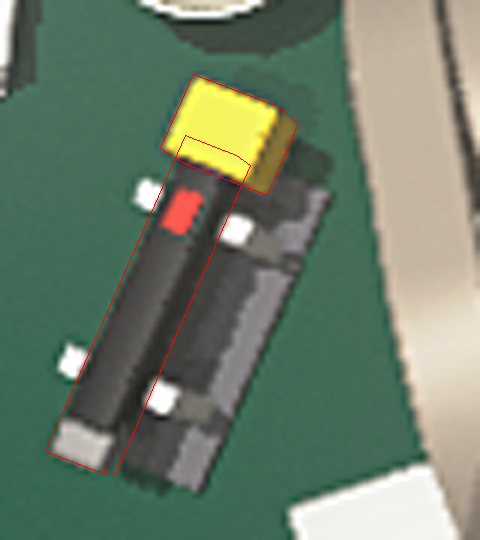

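View pics/si.png

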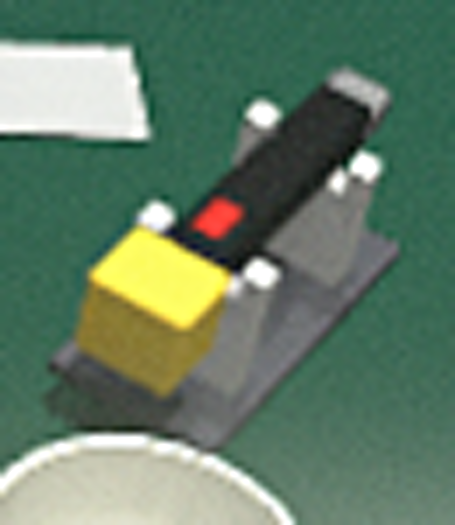

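View pics/ti.png

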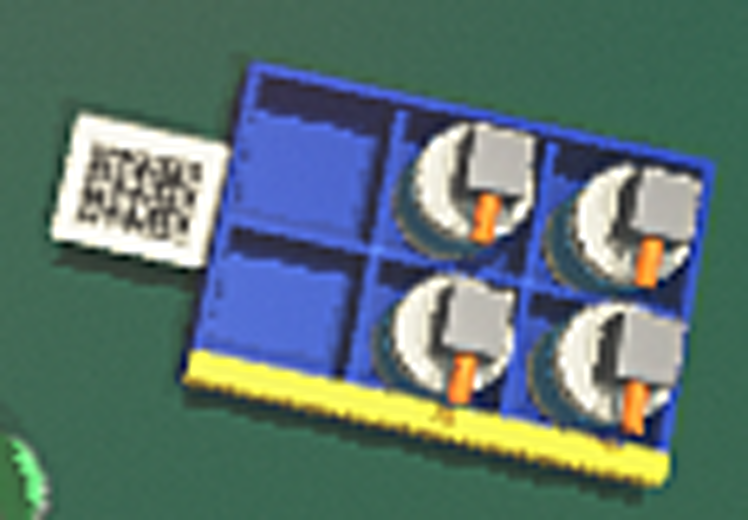

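One check disagrees. The bottle in cell (-36,-72) moved about 4–5 mm inside its cell and turned about 7° after I placed it, which looks like the expected knock. I'll square it by closing the jaws on its head at crate yaw, without lifting.

```bash
python3 - <<'E'
from h import *
ty=CRATE[2]+np.pi; c=cell(-36,-72)+[.003,-.0015,0]; k=-np.pi/2
gripper_to(.6); o=down(ty+k)
r.movep([c[0],c[1],HI],o)
h=r.movel([c[0],c[1],.105],feed=.1,contact_N=8); print("contact",h,r.state()["tcp_pos"])
gripper_to(0,20); print("w",r.state()["width"]*85)
c0=cell(-36,-72)
r.movel([c0[0],c0[1],.105],feed=.02); print(r.state()["force"])
gripper_to(.6); r.movel([c0[0],c0[1],HI],feed=.12)
r.movep([.45,.05,.33],down(CRATE[2]+np.pi/2))
s,t=look(); M=[masks(i) for i in(s,t)]
zoom(t,[],"tj.png",330,445,185,265,6.5); zoom(s,[],"sj.png",200,300,150,230,7); cv2.imwrite("pics/tk.png",t["pixels"])
for ij in((36,-72),(36,0),(-36,0),(-36,-72)):
    c=cell(*ij); f=fit([s,t],[[m["orange"]*1.] for m in M],[SP],[c[0],c[1],ty],z=.005,pad=3,r0=(.004,.004,.1)); print(ij,np.round(f[0]-[c[0],c[1],ty],4))
print(r.state()["time"])
E
```

```text
contact False [ 0.47519723 -0.32273675  0.10549365]
w 27.63565125888444
[ 1.48641065 -1.22508341  4.66394952]
(36, -72) [ 0.001  -0.0003  0.0375]
(36, 0) [0.0034 0.0008 0.016 ]
(-36, 0) [ 0.0031 -0.0011  0.0515]
(-36, -72) [ 0.0049 -0.0015  0.0081]
78.1583
```

View pics/tj.png

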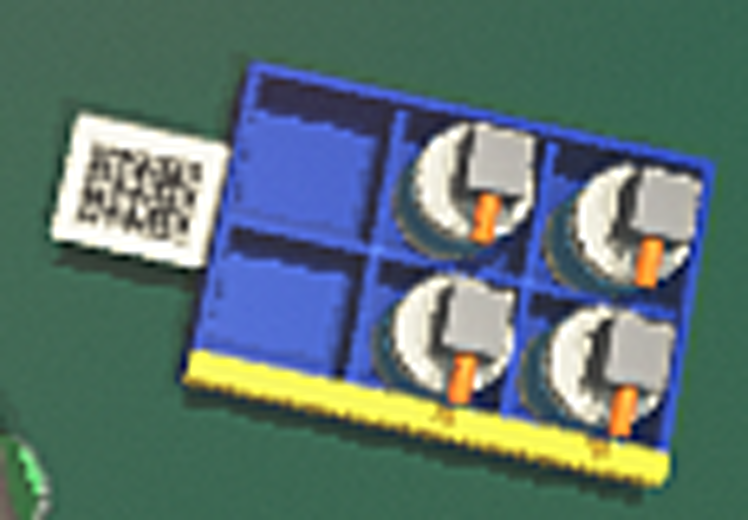

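View pics/tk.png

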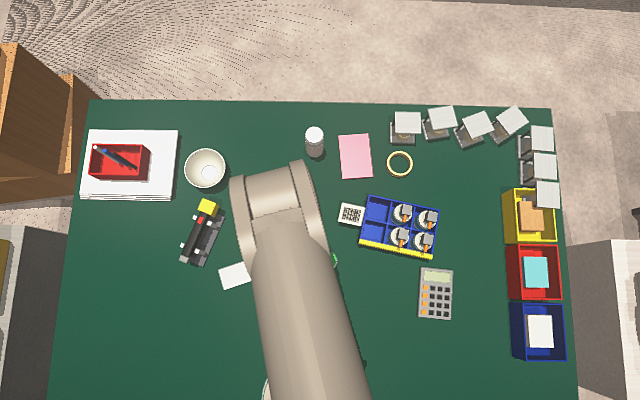

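View pics/sj.png

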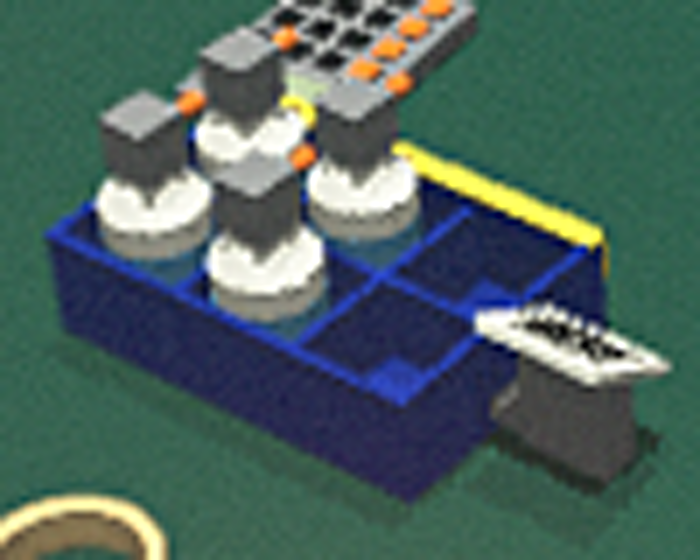

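All four bottles are now square and seated, and nothing else on the bench has moved. I'm handing the job in.

```bash
python3 -c "
from h import *
print(job.close_job(), r.state()['time'])"
```

```text
the job is handed in; nothing more can be done
the job is handed in; nothing more can be done
```

The job is done and handed in, at about 78 s of the 210 s allowed.

- **Bottles:** Four white blue-banded bottles were on the bench. Each now stands in its own crate cell with its spout toward the yellow-banded side. I left the pink and purple look-alikes alone.
- **Scanner:** I held it about 10 cm from the middle of the barcode ticket, square on, for 3.2 s. By arm readback the aim was off by less than 0.01°. That trusts the ticket position I worked out from the crate. I then laid it back in its cradle, seated within 0.3 mm of its starting height.
- **Failed check:** After the scan, the bottle in the crate's (-36, -72) mm cell had shifted about 4–5 mm and turned about 7°, most likely the expected knock. I squared it by closing the jaws on its head inside the cell, without lifting it.
- **Last checks:** The fits put all four spouts within about 3° of square and within 5 mm of their cell centres. The final pictures showed no visible change in anything else. The arm blocked the top camera's view of the bench centre, so the jar, purple bottle and pink bottle were last seen in the scene view just before the repair.

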